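Hook the solder tote out of the bench rack

TASK

Take the wooden-handled pull hook from the bench, reach in under the wire top of the rack, drop the hook's blade behind the front lip of the taller open tote (the one with the two solder spools) and drag it forward until its front lip stands about 40 mm or more out in front of the rack. Pull it with the hook only, not with the gripper; keep the tote flat and leave the low tray where it stands. Then unhook and set the hook down on the bench, standing on its handle as it was, clear of the tote.

Things in the scene. Friction and masses are not known exactly. Their poses are not given: they have to be found in the camera images.
- hook_grip (a point): Centre of the loose hook's wooden handle (90 x 30 x 50 mm tall, standing on the bench; grip across y from above). x along the shank to the blade (roughly world +y at the start), z up. 8 mm rod, axis 13 mm above this point. Upright steel blade centred 140 mm ahead: 6 mm thick (x), 26 wide (y), from 17 mm above this point to 25 mm below (handle's underside), 30 mm of it below the rod. 0.25 kg.
- tote_lip (a point): Top of the front wall of the taller grey tote, mid-width, outer face; x to its back, y along the lip, z up. Loose, open, 150 deep (x) x 100 x 62 mm tall; wall spans x 0 to 4 mm, a rim 0 to -7 mm. Empty behind the wall to x = 85 mm, then two solder spools. 0.3 to 0.65 kg. On the bench in one of the rack's three bays, lip 25 to 45 mm inside its front.
- rack: Low dark steel rack fixed on the bench; origin on the bench, middle of its front edge; x into the rack, y along the front. 220 deep, 432 wide, open front and floor; underside of the wire top 149 mm up. 12 mm posts at y = -210, -70, 70, 210 mm part three bays, which hold the taller tote, the low tray and a fixed power supply (150 x 105 x 120 mm) in any order.
- tray: Low grey plastic tray, a bystander in another bay: loose, open-topped, 150 mm deep (x), 100 mm wide, 34 mm tall, terminal blocks in it; origin at the centre of its underside, x from front to back.

How it is judged (in metres and radians):
On the way, in this order (a step that is already met when the one before it is completed fails the run):
1. the hook is lifted off the bench (height (world z) of hook_grip above 0.05 m), for 0.2 s.
2. the hook's blade is down behind the front lip of the taller tote, the tote still in the rack (x of tote_lip in the frame of hook_grip between 0.1 and 0.145 m and y of tote_lip in the frame of hook_grip between -0.045 and 0.045 m and z of tote_lip in the frame of hook_grip between -0.021 and 0.02 m and x of tote_lip in the frame of rack above 0 m), for 0.1 s.
3. with the blade still behind its lip, the tote has come forward until the lip is at least 30 mm out in front of the rack (x of tote_lip in the frame of rack below -0.03 m and x of tote_lip in the frame of hook_grip between 0.1 and 0.145 m and y of tote_lip in the frame of hook_grip between -0.045 and 0.045 m and z of tote_lip in the frame of hook_grip between -0.021 and 0.02 m), for 0.1 s.
At the end, for the whole second after the job is handed in: The taller tote stands flat on the bench (within 6 degrees) with its front lip at least 30 mm in front of the rack's front edge; the hook stands upright on its handle on the bench (within 10 degrees and 10 mm of height), not touching the tote; hook, tote and tray are at rest (x of tote_lip in the frame of rack below -0.03 m and angle between tote_lip's own z axis and vertical below 0.1 rad and height (world z) of tote_lip below 0.072 m and linear speed of each of tray, hook, tote below 0.02 m/s and height (world z) of hook_grip below 0.035 m and angle between hook_grip's own z axis and vertical below 0.17 rad and contact force between hook and tote below 0.2 N).
It fails at once if the robot itself pushes or pulls the tote (more than 1 N) (contact force between any of the fingers, the arm and tote above 1 N).
It fails at once if the low tray is moved more than 15 mm (distance of tray from where it was at the start of the episode above 0.015 m).
It fails at once if the tote is tipped more than 20 degrees (angle between tote_lip's own z axis and vertical above 0.35 rad).
It also fails if it takes over 54 s, if anything falls off the work surface, if the arm or the gripper's body presses on something with over 40 N, if the wrist force passes 120 N, or if a joint passes its speed limit or range.

ROBOT

A 7-joint arm with a two-finger parallel gripper is mounted at the origin on the work surface. World frame = base frame: x ahead of the robot, y to its left, z up, the work surface at z = 0. Lengths are in mm, angles in rad, forces in N, time in s.
With the tool pointing down it reaches from about 400 to 850 mm from the base axis. Payload 4.5 kg.
Tool frame: the origin (TCP) lies at the centre of the arm's flange, where the gripper is bolted on; the fingertips stand 166 mm ahead of it and the grasp point (between the pads) lies 147 mm ahead of it; z points along the fingers, y is the line along which they close (so a half turn about z gives the same grasp; the last joint's range is limited). The gripper opens to 88 mm and grips with 3 to 60 N. Pads are 18 mm wide; open, the fingers measure 123 mm over their backs; the gripper's body (75 mm by 187 mm) begins 45 mm behind the grasp point.
Start: joints at [1.351, 0.689, -0.195, 1.565, 0.157, 0.902, -0.215], TCP at [156.951, -604.983, 404.743] pointing down, gripper open.
Joint ranges: [-3.01, 3.01], [-0.46, 2.08], [-1.47, 1.51], [0.13, 2.56], [-1, 4.14], [0.04, 2.09], [-2.66, 2.66]. Speed limits (rad/s): [2.57, 2.57, 3.14, 3.14, 3.14, 3.14, 3.14].

INTERFACE

Orientations are given as a unit quaternion [x, y, z, w].
In Python, from workcell import arm gives the robot as it stands.
- The arm moves only by the tool send_rows, never from a script. Its argument "targets" is a list of rows, each a list of 6 numbers: the shift along the tool's x, y, z in cm, then the turn, a rotation vector about the tool's x, y, z in rad. A call has 1 to 12 rows; each row is the pose to reach, as a shift and turn from the pose commanded when the call began, along the tool's axes at that moment; what a row does not reach only later rows make up. A row lasts 1/8 s, in which the tool goes at most 62.5 mm and 10.7 degrees, less where a joint would pass 70% of its speed; a pose out of reach is approached as far as the arm can. A call with a gripper value outside its range is refused whole. "grip" is the opening in per cent of the stroke, from 0 (shut) to 100 (fully open), set as the call begins (left out, the last holds). The fingers move at their own pace and stop on an object; "grip_force" is the grip in N (left out, the last holds). Time passes only in rows, so rows that repeat a pose let the fingers close. It gives the time, the measured TCP pose, the force, the opening and the grip force at its end, in the units of the state.
- arm.state(): the state, without advancing time (a new reading comes with each control period).
- arm.snapshot(name): name is "side" or "top" or "wrist"; returns (picture, depth): 384x512x3 uint8, red, green, blue; 384x512 float32, mm along the optical axis (not along the pixel's ray), 0 where there is no reading.
- arm.camera_info(name): a dict with "intrinsics" (3x3 intrinsics, pixels), "dist" ([k1, k2, p1, p2, k3] as OpenCV has them; the pictures are not rectified), "position" and "attitude" of the camera in the world. Camera axes: x right, y up, looking along -z (the intrinsics and any distortion apply to the point x, -y, -z); pixel columns grow to the right and rows downward; lengths in mm; the calibration is good to about 2 mm. A picture is of the moment at which its call begins: read the wrist's pose just before it. camera_info takes no time and is no camera call; for the wrist camera it gives the pose at the moment of the call.
- arm.close_job(): hands the job in; it is judged then, once.
The state is a dict: "time_s": time; "joints": joint angles; "joint_vel": joint speeds; "joint_torque": joint torques, N m; "tcp_pos": TCP position; "ee_rot": TCP orientation; "wrist_force": force on the tool from outside, world axes, zero at the start; "ft_torque": the same for the moment, N m; "gripper_width": opening from 0.0 (shut) to 1.0 (fully open); "grip_force": force on a finger pad.
Only numpy, scipy, OpenCV 4.12 (cv2) and the standard library are available. Lean on these libraries where they do the work, as an engineer would, in place of code of your own. Each camera call takes 0.05 s, during which the arm holds its last target. There are 200 camera calls.

## Working session

There is one attempt and no reset: what is moved stays moved. The work goes in short steps, Python scripts to look and compute and a tool call to move; the robot and the scene stay as the last step left them, time stands still between calls to the robot, and variables do not carry over. Pictures are saved under pics/ and viewed, at most 10 in all, crops included, and the job is handed in when it is done.

Besides the shell and the picture viewer there is one more tool, called after "Call:" as name(argument=value, ...), one argument or row to a line, values as JSON. send_rows: Moves the arm, as the interface text tells. Its arguments: {"type":"object","properties":{"targets":{"type":"array"},"grip":{"type":"number"},"grip_force":{"type":"number"}},"required":["targets"]}

```bash
mkdir -p pics; cat > h.py <<'E'
import numpy as np, cv2
from scipy.spatial.transform import Rotation as R
from workcell import arm
def rot(a):
    a=np.array(a,float)
    return a if a.shape==(3,3) else R.from_quat(a).as_matrix()
def cloud(name):
    info=arm.camera_info(name); im,d=arm.snapshot(name)
    K=np.array(info["intrinsics"],float); D=np.array(info["dist"],float)
    h,w=d.shape; u,v=np.meshgrid(np.arange(w),np.arange(h))
    p=cv2.undistortPoints(np.stack([u,v],-1).reshape(-1,1,2).astype(np.float64),K,D).reshape(h,w,2)
    P=np.stack([p[...,0]*d,-p[...,1]*d,-d],-1)
    W=P@rot(info["attitude"]).T+np.array(info["position"])
    W[d==0]=np.nan
    return im,d,W
E
python3 - <<'E'
from h import *
s=arm.state();print(s)
ims=[]
for n in("side","top"):
    print(n,arm.camera_info(n)); im,d,W=cloud(n); np.savez(n,im=im,d=d,W=W); cv2.imwrite(f"pics/{n}0.png",im[...,::-1])
E
```

```text
{'time_s': 0.0, 'joints': array([ 1.35083093,  0.68996612, -0.19449931,  1.56633903,  0.15732248,
        0.90249105, -0.21507192]), 'joint_vel': array([ 0.00141886,  0.00019197,  0.000444  , -0.00076159,  0.00136128,
       -0.0017296 , -0.000693  ]), 'joint_torque': array([-4.79040773e-04, -5.27564943e+01, -1.26714773e+00, -1.53430992e+01,
       -5.26086485e-02,  6.56178556e-03,  2.00170939e-04]), 'tcp_pos': array([ 156.78901866, -604.67666656,  403.92187172]), 'ee_rot': array([ 9.91953532e-01,  1.26599253e-01, -1.92913114e-04, -8.84560457e-04]), 'wrist_force': array([-0.42334837, -0.29916054, -0.08778373]), 'ft_torque': array([0.03537475, 0.01430605, 0.00634474]), 'grip_force': 0.0, 'gripper_width': 0.9970709855607938}
side {'intrinsics': array([[387.61579641,   0.        , 255.49607807],
       [  0.        , 387.61579641, 189.06117496],
       [  0.        ,   0.        ,   1.        ]]), 'dist': array([-0.08976481,  0.        ,  0.        ,  0.        ,  0.        ]), 'position': array([ 331.58480654, -478.25905486,  625.59734353]), 'attitude': array([ 0.34640634, -0.09429785, -0.24777775,  0.89984263])}
top {'intrinsics': array([[397.484213  ,   0.        , 261.82849255],
       [  0.        , 397.484213  , 191.91064899],
       [  0.        ,   0.        ,   1.        ]]), 'dist': array([-0.13158252,  0.        ,  0.        ,  0.        ,  0.        ]), 'position': array([484.20179539, -61.40675048, 723.51511905]), 'attitude': array([ 0.07399101, -0.06643285, -0.69705174,  0.71009216])}
```

View pics/side0.png

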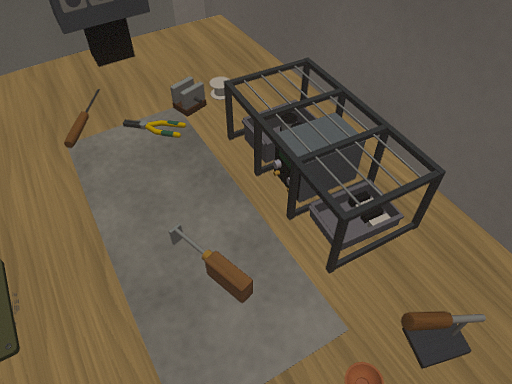

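View pics/top0.png

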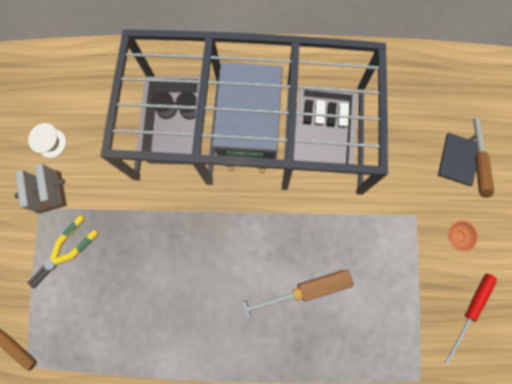

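The side view shows the hook on the mat, with its handle near (230,275) and blade at (177,235). In the top view, world +x points up and +y left. The hook handle is at (325,286) and the blade at (248,310). The rack's front bar runs from (107,157) to (385,168). The tote with the spools is in the left bay (+y), at about (172,110), and the tray is in the right bay.

```bash
python3 - <<'E'
from h import *
T=np.load("top.npz");S=np.load("side.npz")
for n,F in(("top",T),("side",S)):
    W=F["W"];im=F["im"];hsv=cv2.cvtColor(im,cv2.COLOR_RGB2HSV)
    Z=W[...,2];X=W[...,0];Y=W[...,1]
    mat=(abs(Z)<8)
    print(n,"bench z",np.nanmedian(Z[mat]))
    # handle
    roi=np.zeros(Z.shape,np.uint8)
    if n=="top": roi[255:325,290:365]=1
    else: roi[245:305,195:260]=1
    m=(roi>0)&(Z>42)&(Z<60)&(hsv[...,1]>90)
    P=np.stack([X[m],Y[m]],-1).astype(np.float32);r=cv2.minAreaRect(P)
    print("handle",m.sum(),r,"z",np.median(Z[m]),"mean",P.mean(0)); hc=np.array(r[0])
    # blade/rod: grey above mat near
    m=(Z>15)&(Z<60)&(hsv[...,1]<80)&(np.hypot(X-hc[0],Y-hc[1])<200)&(np.hypot(X-hc[0],Y-hc[1])>50)&(X<hc[0]+60)
    m2=m&(np.hypot(X-hc[0],Y-hc[1])>125)
    print("blade",m2.sum(),np.nanmean(W[m2],0),W[m2].min(0) if m2.any() else 0,W[m2].max(0) if m2.any() else 0)
    # rack top
    m=(Z>140)&(Z<185)&(X>350)&(X<900)&(hsv[...,2]<90)
    P=np.stack([X[m],Y[m]],-1).astype(np.float32)
    r=cv2.minAreaRect(P);print("rack",m.sum(),r,cv2.boxPoints(r).round(0).tolist(),"z",np.percentile(Z[m],[5,50,95]))
    # tall tote rim
    m=(Z>54)&(Z<70)&(X>hc[0]+80)&(Y>0)
    P=W[m];print("rim",m.sum(),np.percentile(P,[1,5,50,95,99],axis=0).round(0).tolist() if m.any() else 0)
    f=m&(Y>50)
    q=cv2.connectedComponentsWithStats(f.astype(np.uint8))
    for i in range(1,q[0]):
        if q[2][i,4]>15: print(q[2][i],W[q[1]==i].min(0).round(),W[q[1]==i].max(0).round(),hsv[q[1]==i].mean(0).round())
E
```

```text
top bench z 0.5918912623243386
handle 953 ((461.8221435546875, -157.2013397216797), (28.116422653198242, 99.26671600341797), 17.57526969909668) z 49.55003373852787 mean [ 462.3516  -158.59247]
blade 76 [421.98556396 -31.23939184  40.0336403 ] [408.42532384 -38.51990132  15.0131156 ] [434.43766426 -24.76452756  44.72937527]
rack 2689 ((743.606201171875, -28.345245361328125), (426.91827392578125, 213.49609375), 87.23118591308594) [[627.0, -236.0], [840.0, -247.0], [861.0, 180.0], [647.0, 190.0]] z [151.37137811 159.60706975 162.27257937]
rim 1367 [[582.0, 32.0, 54.0], [592.0, 67.0, 56.0], [658.0, 177.0, 63.0], [850.0, 379.0, 70.0], [860.0, 386.0, 70.0]]
[138  57   9  11  44] [854. 169.  54.] [869. 182.  70.] [15. 47. 70.]
[144  77  56   4 138] [823.  66.  56.] [832. 169.  66.] [ 60.  19. 157.]
[142  81   9  23 145] [777. 159.  54.] [826. 169.  65.] [112.  15. 141.]
[196  83   4  23  29] [775.  65.  61.] [818.  69.  65.] [148.   8. 129.]
[138 107   9  24 144] [727. 161.  55.] [773. 171.  65.] [ 98.  17. 145.]
[136 133   9  18 123] [689. 161.  54.] [724. 172.  65.] [ 68.  21. 147.]
[ 35 
[... 971 characters left out ...]
3   8  60] [541. 704.  54.] [580. 715.  70.] [60. 73. 26.]
[170  76  34  24 308] [579. 321.  54.] [660. 395.  70.] [21. 29. 83.]
[301  93   6   6  19] [855. 168.  54.] [867. 182.  65.] [73. 35. 37.]
[289  99   9   5  21] [810. 159.  62.] [829. 170.  64.] [90. 21. 89.]
[272 102  17   8  43] [759. 159.  61.] [806. 170.  65.] [127.  21.  87.]
[301 107  16  13  64] [825.  80.  54.] [831. 135.  65.] [104.  22.  64.]
[259 109  12   5  26] [723. 161.  61.] [753. 170.  64.] [120.  21.  87.]
[226 116   7   7  37] [647. 177.  54.] [658. 191.  70.] [38. 47. 41.]
[242 116  12  20 124] [672. 107.  54.] [700. 169.  65.] [103.  21.  75.]
[262 137  12  10  63] [672.  57.  54.] [697.  86.  64.] [99. 16. 73.]
```

Call:
send_rows(
  targets=[
    [4, -3.5, 1.4, 0, 0, -0.16],
    [8, -7, 2.8, 0, 0, -0.32],
    [12, -10.5, 4.2, 0, 0, -0.48],
    [16, -14, 5.6, 0, 0, -0.64],
    [20.4, -17.5, 7, 0, 0, -0.81],
    [24.5, -21, 8.4, 0, 0, -0.97],
    [28.5, -24.5, 9.8, 0, 0, -1.13],
    [32.6, -28, 11.2, 0, 0, -1.3],
    [36.6, -31.5, 12.6, 0, 0, -1.46],
    [40.7, -35, 14, 0, 0, -1.626],
    [40.7, -35, 14, 0, 0, -1.626],
    [40.7, -35, 14, 0, 0, -1.626],
  ],
  grip=100,
)

```text
time_s: 1.6
tcp_pos: [462.5, -164.5, 264.4]
ee_rot: [0.59, 0.807, -0.001, -0.0]
wrist_force: [0.2, -0.9, 0.5]
gripper_width: 1.0
grip_force: 0.0
```

```bash
cat >> h.py <<'E'
def tool():
    s=arm.state();M=rot(s["ee_rot"]);g=s["tcp_pos"]+147*M[:,2]
    print("t",round(s["time_s"],2),"tcp",s["tcp_pos"].round(1),"grasp",g.round(1),"theta",round(np.degrees(np.arctan2(M[1,0],M[0,0])),2),"z",M[:,2].round(3),"F",s["wrist_force"].round(1),"w",round(s["gripper_width"],3),"gf",round(s["grip_force"],1),"j7",s["joints"][6].round(2));return g,M
def togo(g,M,p,th):
    cur=np.arctan2(M[1,0],M[0,0]); print("shift cm",(M.T@(np.array(p)-g)/10).round(2),"turn z",round(-(np.radians(th)-cur),3))
E
python3 - <<'E'
from h import *
g,M=tool(); togo(g,M,(463,-164,25),107.7)
im,d,W=cloud("wrist"); hsv=cv2.cvtColor(im,cv2.COLOR_RGB2HSV); cv2.imwrite("pics/w1.png",im[...,::-1])
Z=W[...,2]; m=(Z>40)&(Z<60)&(hsv[...,1]>90)&(np.hypot(W[...,0]-463,W[...,1]+160)<75)
P=W[m][:,:2].astype(np.float32); print(m.sum(),cv2.minAreaRect(P) if m.any() else 0)
E
```

```text
t 1.6 tcp [ 462.5 -164.5  264.4] grasp [ 462.3 -164.6  117.4] theta 107.64 z [-0.002 -0.001 -1.   ] F [ 0.2 -0.9  0.5] w 1.0 gf 0.0 j7 -0.13
shift cm [0.04 0.11 9.24] turn z -0.001
4424 ((460.4736633300781, -158.57582092285156), (29.4160099029541, 99.64876556396484), 17.721811294555664)
```

View pics/w1.png

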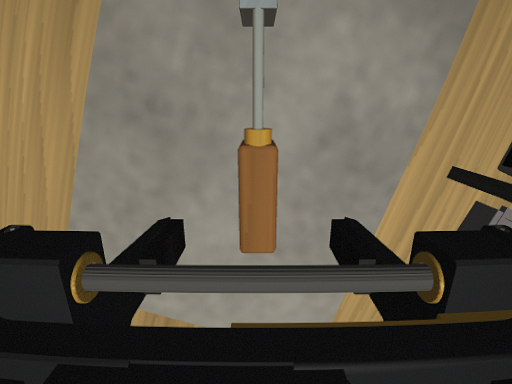

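The wrist view shows the handle (column 257) centred between the fingers (columns 184 and 330), with the blade pointing up the picture at (257,10). I can descend and grip.

Call:
send_rows(
  targets=[
    [0, 0.1, 3, 0, 0, 0],
    [0, 0.1, 6, 0, 0, 0],
    [0, 0.1, 8, 0, 0, 0],
    [0, 0.1, 9.2, 0, 0, 0],
    [0, 0.1, 9.2, 0, 0, 0],
    [0, 0.1, 9.2, 0, 0, 0],
  ],
  grip=100,
)

```text
time_s: 2.4
tcp_pos: [464.0, -164.2, 173.4]
ee_rot: [0.59, 0.807, 0.0, 0.0]
wrist_force: [0.4, -0.4, -0.6]
gripper_width: 1.003
grip_force: 0.0
```

Call:
send_rows(
  targets=[
    [0, 0, 0, 0, 0, 0],
    [0, 0, 0, 0, 0, 0],
    [0, 0, 0, 0, 0, 0],
    [0, 0, 0, 0, 0, 0],
    [0, 0, 0, 0, 0, 0],
    [0, 0, 0, 0, 0, 0],
  ],
  grip=0,
  grip_force=50,
)

```text
time_s: 3.15
tcp_pos: [463.8, -163.8, 172.7]
ee_rot: [0.59, 0.807, -0.0, -0.0]
wrist_force: [-1.6, -1.5, 1.6]
gripper_width: 0.343
grip_force: 0.6
```

```bash
python3 - <<'E'
from h import *
g,M=tool(); togo(g,M,(460,-120,115),-2.75)
c=arm.camera_info("wrist")["position"]; print("cam in tool from grasp",M.T@(c-g))
E
```

```text
t 3.15 tcp [ 463.8 -163.8  172.7] grasp [ 463.7 -163.8   25.7] theta 107.7 z [-0.001 -0.    -1.   ] F [-1.6 -1.5  1.6] w 0.343 gf 0.6 j7 -0.25
shift cm [ 4.29  0.97 -8.93] turn z 1.928
cam in tool from grasp [  68.78982017   -0.17800109 -126.65726045]
```

Call:
send_rows(
  targets=[
    [0, 0, 0, 0, 0, 0],
    [0, 0, 0, 0, 0, 0],
    [0, 0, -1.5, 0, 0, 0],
    [0, 0, -3.5, 0, 0, 0],
    [0, 0, -6, 0, 0, 0],
    [0, 0, -8.5, 0, 0, 0],
    [0, 0, -9, 0, 0, 0],
    [0, 0, -9, 0, 0, 0],
    [0, 0, -9, 0, 0, 0],
  ],
)

```text
time_s: 4.28
tcp_pos: [463.7, -163.6, 261.8]
ee_rot: [0.59, 0.808, -0.0, -0.001]
wrist_force: [0.5, -0.5, -2.8]
gripper_width: 0.338
grip_force: 50.0
```

Call:
send_rows(
  targets=[
    [0.5, 0.1, 0, 0, 0, 0.1],
    [1, 0.2, 0, 0, 0, 0.26],
    [1.5, 0.3, 0, 0, 0, 0.43],
    [2, 0.4, 0, 0, 0, 0.6],
    [2.4, 0.5, 0, 0, 0, 0.77],
    [2.8, 0.6, 0, 0, 0, 0.94],
    [3.2, 0.7, 0, 0, 0, 1.11],
    [3.5, 0.8, 0, 0, 0, 1.28],
    [3.8, 0.9, 0, 0, 0, 1.45],
    [4, 1, 0, 0, 0, 1.62],
    [4.3, 1, 0, 0, 0, 1.79],
    [4.3, 1, 0, 0, 0, 1.928],
  ],
)

```text
time_s: 5.78
tcp_pos: [460.2, -119.1, 261.9]
ee_rot: [1.0, -0.026, -0.001, 0.0]
wrist_force: [-0.1, -0.3, -2.2]
gripper_width: 0.335
grip_force: 50.0
```

```bash
python3 - <<'E'
from h import *
g,M=tool(); togo(g,M,(475,120,115),-2.75)
E
```

```text
t 5.78 tcp [ 460.2 -119.1  261.9] grasp [ 460.  -119.1  114.9] theta -2.97 z [-0.002 -0.    -1.   ] F [-0.1 -0.3 -2.2] w 0.335 gf 50.0 j7 -1.34
shift cm [ 2.600e-01 -2.396e+01 -2.000e-02] turn z -0.004
```

Next I move sideways to stand in front of the tote's bay, then look again.

Call:
send_rows(
  targets=[
    [0, -2, 0, 0, 0, 0],
    [0, -5, 0, 0, 0, 0],
    [0.1, -9, 0, 0, 0, 0],
    [0.1, -13, 0, 0, 0, 0],
    [0.2, -17, 0, 0, 0, 0],
    [0.3, -21, 0, 0, 0, 0],
    [0.3, -23, 0, 0, 0, 0],
    [0.3, -24, 0, 0, 0, 0],
    [0.3, -24, 0, 0, 0, 0],
    [0.3, -24, 0, 0, 0, 0],
    [0.3, -24, 0, 0, 0, 0],
  ],
)

```text
time_s: 7.15
tcp_pos: [475.0, 118.7, 262.7]
ee_rot: [1.0, -0.025, -0.0, 0.0]
wrist_force: [0.0, -0.4, -2.0]
gripper_width: 0.335
grip_force: 50.0
```

```bash
python3 - <<'E'
from h import *
g,M=tool()
im,d,W=cloud("wrist"); hsv=cv2.cvtColor(im,cv2.COLOR_RGB2HSV); cv2.imwrite("pics/w2.png",im[...,::-1])
X,Y,Z=W[...,0],W[...,1],W[...,2]
f=((Z>54)&(Z<70)&(X>640)&(X<850)&(Y>50)&(Y<190))
q=cv2.connectedComponentsWithStats(f.astype(np.uint8))
for i in range(1,q[0]):
    if q[2][i,4]>30: print("rim",q[2][i],W[q[1]==i].min(0).round(),W[q[1]==i].max(0).round())
f=(Z>70)&(Z<135)&(X>560)&(X<640)&(abs(Y-117)<50)
print("blade",f.sum(),np.nanmean(W[f],0),W[f].min(0),W[f].max(0)) if f.any() else 0
f=(Z>146)&(Z<170)&(X>600)&(X<680)
print("rackbar",f.sum(),np.percentile(W[f],[2,50,98],axis=0)) if f.any() else 0
E
```

```text
t 7.15 tcp [475.  118.7 262.7] grasp [475.  118.5 115.7] theta -2.87 z [-0.    -0.001 -1.   ] F [ 0.  -0.4 -2. ] w 0.335 gf 50.0 j7 -1.66
blade 1477 [573.31989035 112.08070258 130.73806897] [560.00080905 107.82278977 126.1387418 ] [586.82349391 116.59441963 133.57546088]
```

View pics/w2.png

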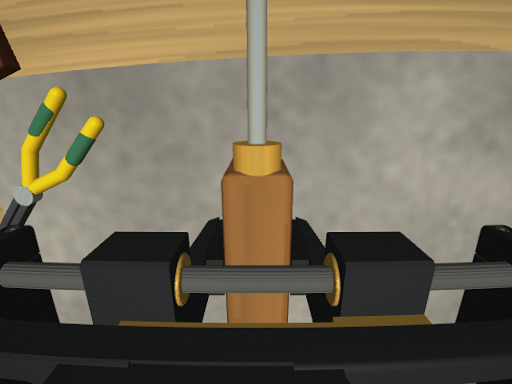

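The handle sits upright between the pads and the shank runs straight up the picture (column 257), so the grasp is good. Now I reach in under the wire top.

Call:
send_rows(
  targets=[
    [0, -0.5, 0.3, 0, 0, 0],
    [0, -1, 0.5, 0, 0, 0],
    [1, -1, 0.5, 0, 0, 0],
    [2.5, -1, 0.5, 0, 0, 0],
    [4, -1, 0.5, 0, 0, 0],
    [5.5, -1, 0.5, 0, 0, 0],
    [7, -1, 0.5, 0, 0, 0],
    [8.2, -1, 0.5, 0, 0, 0],
    [8.7, -1, 0.5, 0, 0, 0],
    [8.7, -1, 0.5, 0, 0, 0],
    [8.7, -1, 0.5, 0, 0, 0],
  ],
)

```text
time_s: 8.57
tcp_pos: [561.8, 125.7, 257.6]
ee_rot: [1.0, -0.024, -0.001, 0.0]
wrist_force: [0.3, 0.5, -2.1]
gripper_width: 0.335
grip_force: 50.0
```

```bash
python3 - <<'E'
from h import *
g,M=tool()
im,d,W=cloud("side");cv2.imwrite("pics/s3.png",cv2.resize(im[60:240,170:410,::-1],None,fx=3,fy=3))
im,d,W=cloud("top");np.savez("top3",im=im,W=W);cv2.imwrite("pics/t3.png",cv2.resize(im[20:220,90:300,::-1],None,fx=2.8,fy=2.8))
E
```

```text
t 8.57 tcp [561.8 125.7 257.6] grasp [561.7 125.7 110.6] theta -2.75 z [-0.001 -0.    -1.   ] F [ 0.3  0.5 -2.1] w 0.335 gf 50.0 j7 -1.66
```

View pics/s3.png

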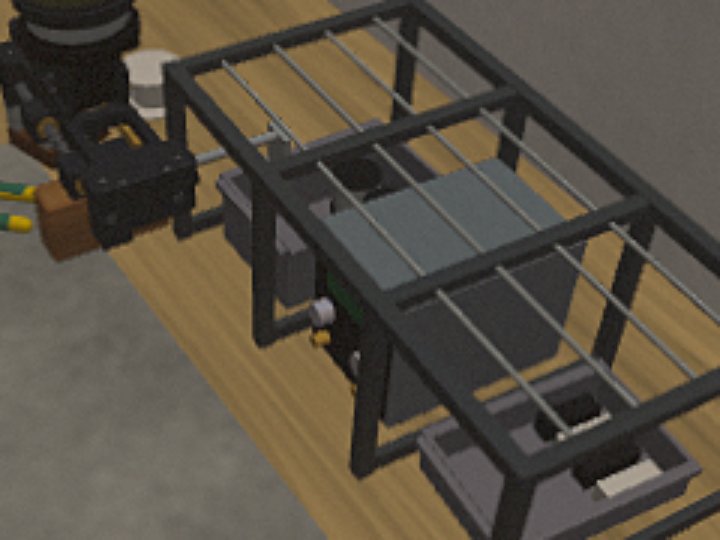

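View pics/t3.png

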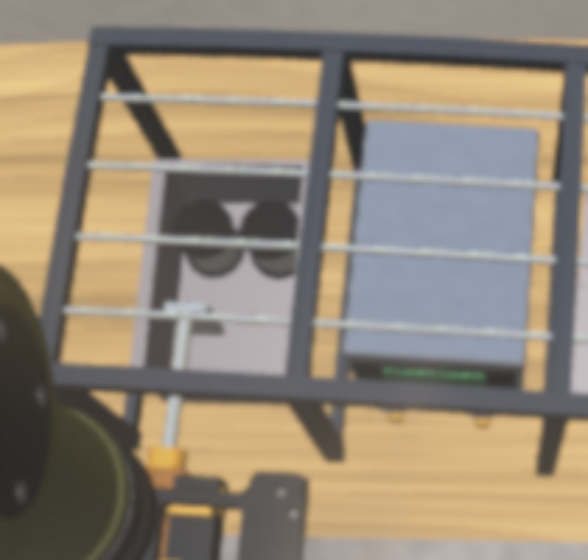

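Side view: the blade (275,140 in the crop) is under the wire top, above the tote's interior, between the lip and the spools. The top view agrees: blade at (185,310), spools at rows 200–275. Next I lower it.

Call:
send_rows(
  targets=[
    [0, 0, 0.8, 0, 0, 0],
    [0, 0, 1.8, 0, 0, 0],
    [0, 0, 2.8, 0, 0, 0],
    [0, 0, 3.8, 0, 0, 0],
    [0, 0, 4.7, 0, 0, 0],
    [0, 0, 5.3, 0, 0, 0],
    [0, 0, 5.3, 0, 0, 0],
    [0, 0, 5.3, 0, 0, 0],
    [0, 0, 5.3, 0, 0, 0],
  ],
)

```text
time_s: 9.8
tcp_pos: [562.5, 125.7, 205.1]
ee_rot: [1.0, -0.024, 0.0, -0.0]
wrist_force: [-1.4, -0.1, -2.4]
gripper_width: 0.334
grip_force: 50.0
```

```bash
python3 - <<'E'
from h import *
g,M=tool()
im,d,W=cloud("side");cv2.imwrite("pics/s4.png",cv2.resize(im[60:180,170:330,::-1],None,fx=4,fy=4))
E
```

```text
t 9.8 tcp [562.5 125.7 205.1] grasp [562.6 125.7  58.1] theta -2.76 z [ 0.001  0.    -1.   ] F [-1.4 -0.1 -2.4] w 0.334 gf 50.0 j7 -1.65
```

View pics/s4.png

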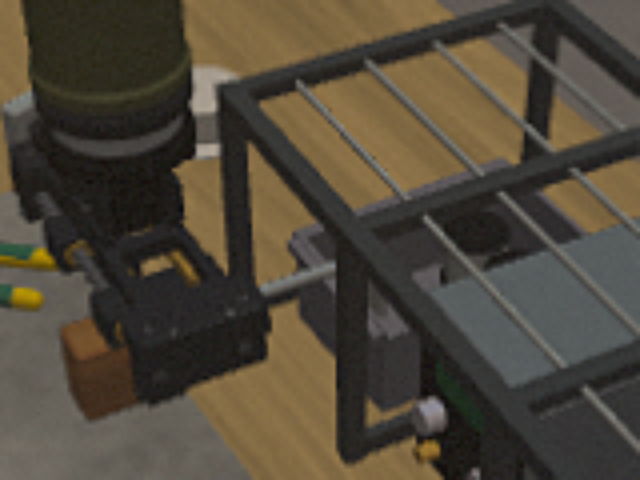

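The shank now crosses just over the tote's lip (300,280 in the crop), with the blade down inside. I'll pull steadily.

Call:
send_rows(
  targets=[
    [-0.4, 0, 0, 0, 0, 0],
    [-0.8, 0, 0, 0, 0, 0],
    [-1.2, 0, 0, 0, 0, 0],
    [-1.6, 0, 0, 0, 0, 0],
    [-2, 0, 0, 0, 0, 0],
    [-2.5, 0, 0, 0, 0, 0],
    [-3, 0, 0, 0, 0, 0],
    [-3.5, 0, 0, 0, 0, 0],
    [-4, 0, 0, 0, 0, 0],
    [-4.5, 0, 0, 0, 0, 0],
    [-5, 0, 0, 0, 0, 0],
    [-5, 0, 0, 0, 0, 0],
  ],
)

```text
time_s: 11.35
tcp_pos: [511.7, 128.1, 204.7]
ee_rot: [1.0, -0.024, -0.001, 0.0]
wrist_force: [0.2, -0.2, -1.7]
gripper_width: 0.334
grip_force: 50.0
```

Call:
send_rows(
  targets=[
    [-0.4, 0, 0, 0, 0, 0],
    [-0.9, 0, 0, 0, 0, 0],
    [-1.4, 0, 0, 0, 0, 0],
    [-1.9, 0, 0, 0, 0, 0],
    [-2.4, 0, 0, 0, 0, 0],
    [-2.9, 0, 0, 0, 0, 0],
    [-3.4, 0, 0, 0, 0, 0],
    [-3.9, 0, 0, 0, 0, 0],
    [-4.4, 0, 0, 0, 0, 0],
    [-4.9, 0, 0, 0, 0, 0],
    [-5.3, 0, 0, 0, 0, 0],
    [-5.3, 0, 0, 0, 0, 0],
  ],
)

```text
time_s: 12.85
tcp_pos: [458.8, 130.6, 204.7]
ee_rot: [1.0, -0.024, -0.001, 0.0]
wrist_force: [0.0, -1.0, -2.8]
gripper_width: 0.339
grip_force: 50.0
```

```bash
python3 - <<'E'
from h import *
g,M=tool()
im,d,W=cloud("side");cv2.imwrite("pics/s5.png",cv2.resize(im[60:200,150:340,::-1],None,fx=4,fy=4))
X,Y,Z=W[...,0],W[...,1],W[...,2]
f=(Z>56)&(Z<67)&(X>560)&(X<640)&(Y>60)&(Y<185)
ox=np.array([637,-23]);ux=np.array([.9989,-.048]);uy=np.array([.048,.9989])
P=(W[f][:,:2]-ox); a=P@ux;b=P@uy
for lo in range(80,200,10):
    k=(b>lo)&(b<lo+10)
    if k.sum()>5: print(lo,k.sum(),a[k].min().round(1),np.percentile(a[k],50).round(1))
E
```

```text
t 12.85 tcp [458.8 130.6 204.7] grasp [458.5 130.6  57.7] theta -2.75 z [-0.002 -0.    -1.   ] F [ 0.  -1.  -2.8] w 0.339 gf 50.0 j7 -1.66
80 78 -56.2 -28.7
90 53 -58.1 -41.6
100 21 -58.7 -54.3
110 20 -58.9 -54.0
120 21 -58.9 -54.0
130 24 -58.6 -50.8
140 13 -58.6 -55.1
160 18 -58.8 -54.2
170 18 -58.8 -54.0
180 68 -58.4 -31.8
190 28 -51.2 -28.6
```

View pics/s5.png

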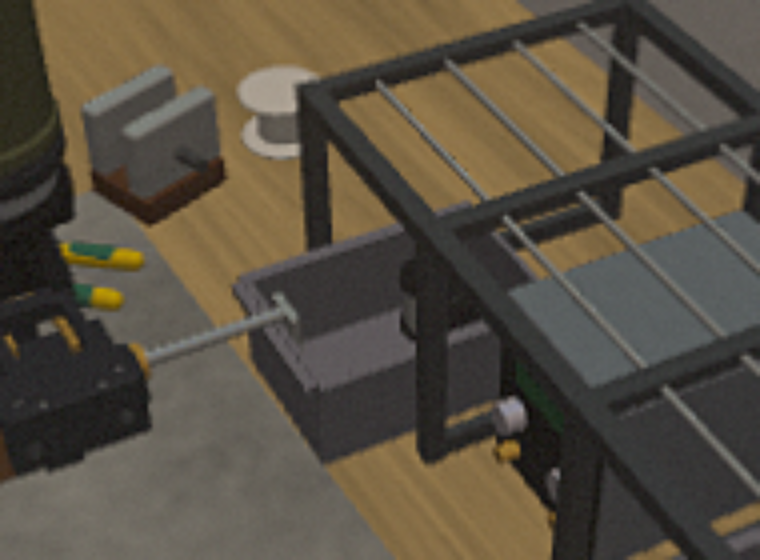

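The lip now stands about 51 mm out (rim at −58.8), the tote is flat, and the blade (285,310) is behind its lip. I'll unhook with a small push forward, a lift, and a move back.

Call:
send_rows(
  targets=[
    [0.5, 0, 0, 0, 0, 0],
    [1, 0, 0, 0, 0, 0],
    [1, 0, -1, 0, 0, 0],
    [1, 0, -2.5, 0, 0, 0],
    [1, 0, -4, 0, 0, 0],
    [1, 0, -5.5, 0, 0, 0],
    [1, 0, -6.3, 0, 0, 0],
    [1, 0, -6.3, 0, 0, 0],
    [0, 0, -6.3, 0, 0, 0],
    [-1, 0, -6.3, 0, 0, 0],
    [-1.5, 0, -6.3, 0, 0, 0],
    [-1.5, 0, -6.3, 0, 0, 0],
  ],
)

```text
time_s: 14.4
tcp_pos: [444.0, 131.4, 267.5]
ee_rot: [1.0, -0.024, -0.0, 0.0]
wrist_force: [0.6, 0.1, -2.5]
gripper_width: 0.336
grip_force: 50.0
```

Call:
send_rows(
  targets=[
    [0, 2, 0, 0, 0, 0],
    [0, 5, 0, 0, 0, 0],
    [0, 8, 0, 0, 0, 0],
    [0, 11, 0, 0, 0, 0],
    [0, 14, 0, 0, 0, 0],
    [0, 17, 0, 0, 0, 0],
    [0, 19, 0, 0, 0, 0],
    [0, 20, 0, 0, 0, 0],
    [0, 20, 0, 0, 0, 0],
    [0, 20, 0, 0, 0, 0],
  ],
)

```text
time_s: 15.65
tcp_pos: [435.1, -67.4, 267.7]
ee_rot: [1.0, -0.023, 0.0, -0.0]
wrist_force: [-0.4, 0.5, -2.5]
gripper_width: 0.339
grip_force: 50.0
```

```bash
python3 - <<'E'
from h import *
g,M=tool(); togo(g,M,(g[0],g[1],25.8),-2.75)
E
```

```text
t 15.65 tcp [435.1 -67.4 267.7] grasp [435.1 -67.4 120.7] theta -2.67 z [ 0.     0.001 -1.   ] F [-0.4  0.5 -2.5] w 0.339 gf 50.0 j7 -1.4
shift cm [-0.    0.01  9.49] turn z 0.001
```

Call:
send_rows(
  targets=[
    [0, 0, 1.5, 0, 0, 0],
    [0, 0, 3.5, 0, 0, 0],
    [0, 0, 5.5, 0, 0, 0],
    [0, 0, 7.5, 0, 0, 0],
    [0, 0, 8.5, 0, 0, 0],
    [0, 0, 9.1, 0, 0, 0],
    [0, 0, 9.4, 0, 0, 0],
    [0, 0, 9.5, 0, 0, 0],
    [0, 0, 9.5, 0, 0, 0],
    [0, 0, 9.5, 0, 0, 0],
  ],
)

```text
time_s: 16.9
tcp_pos: [447.4, -70.2, 180.3]
ee_rot: [1.0, -0.024, -0.009, -0.001]
wrist_force: [-0.4, 0.4, -2.4]
gripper_width: 0.334
grip_force: 50.0
```

```bash
python3 -c "
from h import *
tool()"
```

```text
t 16.9 tcp [447.4 -70.2 180.3] grasp [444.9 -69.7  33.4] theta -2.79 z [-0.018  0.003 -1.   ] F [-0.4  0.4 -2.4] w 0.334 gf 50.0 j7 -0.57
```

The arm is at its inner reach limit here (r≈443 mm). I'll lift a little, move further out to a radius that worked before, and put the hook down there.

Call:
send_rows(
  targets=[
    [0, 0, -1.5, 0, 0, 0],
    [0, 0, -3, 0, 0, 0],
    [0, 0, -5, 0, 0, 0],
    [0, 0, -5, 0, 0, 0],
    [0, 0, -5, 0, 0, 0],
  ],
)

```text
time_s: 17.52
tcp_pos: [448.2, -70.3, 229.8]
ee_rot: [1.0, -0.024, -0.009, -0.001]
wrist_force: [0.1, -0.1, -2.5]
gripper_width: 0.339
grip_force: 50.0
```

```bash
python3 -c "
from h import *
g,M=tool();togo(g,M,(468,-150,60),-2.75);print(rot(arm.state()['ee_rot']).round(3))"
```

```text
t 17.52 tcp [448.2 -70.3 229.8] grasp [445.6 -69.9  82.9] theta -2.75 z [-0.018  0.003 -1.   ] F [ 0.1 -0.1 -2.5] w 0.339 gf 50.0 j7 -0.6
shift cm [2.67 7.9  2.22] turn z -0.0
[[ 0.999 -0.048 -0.018]
 [-0.048 -0.999  0.003]
 [-0.018 -0.002 -1.   ]]
```

Call:
send_rows(
  targets=[
    [0.5, 1, 0.2, 0, 0.005, 0],
    [1, 3, 0.6, 0, 0.01, 0],
    [1.5, 5, 1.2, 0, 0.015, 0],
    [2, 6.8, 1.8, 0, 0.018, 0],
    [2.4, 7.9, 2.2, 0, 0.018, 0],
    [2.4, 7.9, 2.2, 0, 0.018, 0],
    [2.4, 7.9, 2.2, 0, 0.018, 0],
    [2.4, 7.9, 2.2, 0, 0.018, 0],
  ],
)

```text
time_s: 18.52
tcp_pos: [468.1, -149.6, 207.7]
ee_rot: [1.0, -0.023, -0.0, -0.001]
wrist_force: [0.3, -0.4, -2.6]
gripper_width: 0.34
grip_force: 50.0
```

```bash
python3 -c "
from h import *
g,M=tool();togo(g,M,(468,-150,25.8),-2.75);s=arm.state();print(s['joints'].round(2))"
```

```text
t 18.52 tcp [ 468.1 -149.6  207.7] grasp [ 468.  -149.2   60.7] theta -2.68 z [-0.     0.003 -1.   ] F [ 0.3 -0.4 -2.6] w 0.34 gf 50.0 j7 -0.51
shift cm [-0.    0.09  3.49] turn z 0.001
[ 0.07  0.9   0.24  2.11 -0.9   0.24 -0.51]
```

Call:
send_rows(
  targets=[
    [0, 0, 0.8, 0, 0, 0],
    [0, 0, 1.6, 0, 0, 0],
    [0, 0, 2.4, 0, 0, 0],
    [0, 0, 3, 0, 0, 0],
    [0, 0, 3.3, 0, 0, 0],
    [0, 0, 3.5, 0, 0, 0],
    [0, 0, 3.5, 0, 0, 0],
    [0, 0, 3.5, 0, 0, 0],
  ],
)

```text
time_s: 19.52
tcp_pos: [468.2, -150.5, 172.7]
ee_rot: [1.0, -0.024, 0.0, -0.001]
wrist_force: [0.3, 0.1, -1.6]
gripper_width: 0.336
grip_force: 50.0
```

```bash
python3 - <<'E'
from h import *
tool();print(arm.state()['joints'].round(2))
im,d,W=cloud("top");cv2.imwrite("pics/t6.png",im[...,::-1])
E
```

```text
t 19.52 tcp [ 468.2 -150.5  172.7] grasp [ 468.2 -150.2   25.7] theta -2.76 z [ 0.     0.002 -1.   ] F [ 0.3  0.1 -1.6] w 0.336 gf 50.0 j7 -0.49
[ 0.14  0.96  0.13  2.1  -0.92  0.14 -0.49]
```

View pics/t6.png

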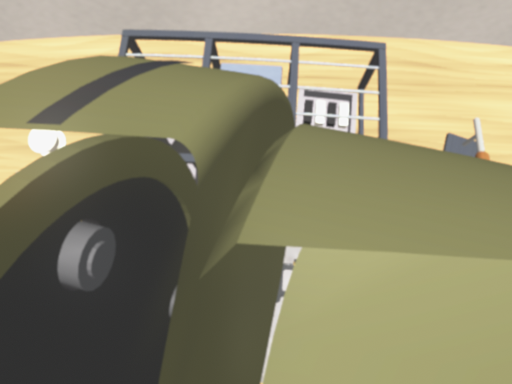

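The arm hides the hook in the top view, but the height (25.7 mm) matches the pick-up and the load is easing off. I'll ease it down a touch, release, and lift away.

Call:
send_rows(
  targets=[
    [0, 0, 0.1, 0, 0, 0],
    [0, 0, 0.1, 0, 0, 0],
    [0, 0, 0.1, 0, 0, 0],
  ],
)

```text
time_s: 19.95
tcp_pos: [468.0, -150.5, 172.7]
ee_rot: [1.0, -0.024, 0.001, -0.001]
wrist_force: [-0.8, 1.3, 11.2]
gripper_width: 0.337
grip_force: 50.0
```

Call:
send_rows(
  targets=[
    [0, 0, 0, 0, 0, 0],
    [0, 0, 0, 0, 0, 0],
    [0, 0, 0, 0, 0, 0],
    [0, 0, 0, 0, 0, 0],
    [0, 0, 0, 0, 0, 0],
    [0, 0, -0.5, 0, 0, 0],
    [0, 0, -2, 0, 0, 0],
    [0, 0, -4, 0, 0, 0],
    [0, 0, -7, 0, 0, 0],
    [0, 0, -10, 0, 0, 0],
    [0, 0, -13, 0, 0, 0],
    [0, 0, -13, 0, 0, 0],
  ],
  grip=100,
)

```text
time_s: 21.45
tcp_pos: [468.5, -150.8, 303.4]
ee_rot: [1.0, -0.024, 0.002, -0.0]
wrist_force: [-0.3, -0.1, -0.4]
gripper_width: 1.0
grip_force: 0.0
```

```bash
python3 - <<'E'
from h import *
tool()
im,d,W=cloud("side");cv2.imwrite("pics/s7.png",im[...,::-1])
hsv=cv2.cvtColor(im,cv2.COLOR_RGB2HSV);X,Y,Z=W[...,0],W[...,1],W[...,2]
m=(Z>40)&(Z<60)&(abs(X-468)<70)&(abs(Y+150)<40)&(hsv[...,1]>90)
print(m.sum(),cv2.minAreaRect(W[m][:,:2].astype(np.float32)),np.percentile(Z[m],[5,50,95])) if m.any() else 0
f=(Z>56)&(Z<67)&(X>560)&(X<640)&(Y>60)&(Y<185)
print("rim min rack x",((W[f][:,:2]-[637,-23])@np.array([.9989,-.048])).min(),"z",np.median(Z[f]))
E
```

```text
t 21.45 tcp [ 468.5 -150.8  303.4] grasp [ 469.  -150.7  156.4] theta -2.74 z [ 0.004  0.    -1.   ] F [-0.3 -0.1 -0.4] w 1.0 gf 0.0 j7 -0.63
750 ((475.2765808105469, -153.79507446289062), (28.356687545776367, 101.23593139648438), 86.0511245727539) [41.84034386 50.30118224 52.33628891]
rim min rack x -11.140049039185266 z 61.03770772244684
```

View pics/s7.png

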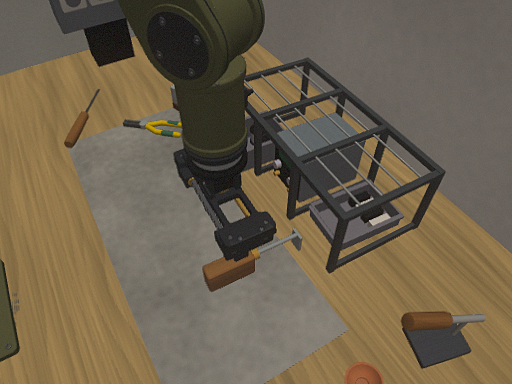

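The hook stands upright on its handle (230,270), clear of everything. The arm hides the tote, so I'll move it aside and check the tote numerically.

Call:
send_rows(
  targets=[
    [0, 2, -2, 0, 0, 0],
    [0, 6, -4, 0, 0, 0],
    [0, 11, -6, 0, 0, 0],
    [0, 16, -8, 0, 0, 0],
    [0, 21, -8, 0, 0, 0],
    [0, 25, -8, 0, 0, 0],
    [0, 25, -8, 0, 0, 0],
    [0, 25, -8, 0, 0, 0],
    [0, 25, -8, 0, 0, 0],
  ],
)

```text
time_s: 22.62
tcp_pos: [456.6, -399.0, 380.4]
ee_rot: [1.0, -0.023, -0.0, -0.002]
wrist_force: [0.8, 0.9, 0.5]
gripper_width: 0.998
grip_force: 0.0
```

```bash
python3 - <<'E'
from h import *
tool()
for n in("side","top"):
    im,d,W=cloud(n)
    hsv=cv2.cvtColor(im,cv2.COLOR_RGB2HSV);X,Y,Z=W[...,0],W[...,1],W[...,2]
    m=(Z>42)&(Z<60)&(abs(X-470)<70)&(abs(Y+150)<40)&(hsv[...,1]>90)
    if m.any(): print(n,"hook",cv2.minAreaRect(W[m][:,:2].astype(np.float32)),np.percentile(Z[m],[5,50,95]))
    f=(Z>57)&(Z<67)&(X>560)&(X<640)&(Y>60)&(Y<185)
    if f.any():
        a=(W[f][:,:2]-[637,-23])@np.array([.9989,-.048]);print(n,"rim",f.sum(),a.min(),"z",np.percentile(Z[f],[5,50,95]),"y",Y[f].min(),Y[f].max())
E
```

```text
t 22.62 tcp [ 456.6 -399.   380.4] grasp [ 456.5 -398.4  233.4] theta -2.65 z [-0.     0.004 -1.   ] F [0.8 0.9 0.5] w 0.998 gf 0.0 j7 -0.47
side hook ((474.8753662109375, -152.9415283203125), (29.169130325317383, 100.18091583251953), 87.18055725097656) [45.43556414 50.53276976 52.42376463]
side rim 359 -59.015043216637174 z [57.70765206 61.82190469 63.6056072 ] y 61.5951735243699 175.58920051934786
top hook ((477.05712890625, -150.0894012451172), (28.530941009521484, 99.53040313720703), 87.50148010253906) [46.14432151 49.5344839  51.60862623]
top rim 698 -56.93912051183994 z [59.57510645 62.20504032 63.99074933] y 62.223969138171846 176.08772677520875
```

The tote lip is about 50 mm out and flat, and the hook stands upright, well clear of it.

```bash
python3 -c "
from workcell import arm
print(arm.close_job())"
```

```text
the job is handed in; nothing more can be done
None
```

The job is handed in, with no verdict returned: the tote was pulled out with the hook only and sits flat, its lip about 50 mm in front of the rack, and the hook stands upright on its handle well clear of it.

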